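# Prove the emergency stop on a bench control station

### The job

Prove the emergency stop on the yellow-lidded control station: with your fingertips push the red mushroom head in until it latches and let go, so that it stays in, then push one of its lobes round clockwise (seen from above) with a fingertip until it releases and springs back out to where it was. Then press the blue reset button in and let it come back, and take the hand away. Do not squeeze the head between the fingers to turn it, and leave the green start button and the loose things on the bench alone.

Things in the scene. Friction and masses are not known exactly. Their poses are not given: they have to be found in the camera images.
- station: Control station bolted to the bench: grey enclosure, yellow lid, 134 mm deep (x), 264 mm long (y), lid top level, 90 mm above the bench. Origin at the centre of its underside, z up. On the lid's middle line: emergency stop at y +70 mm, push buttons at y -35 and -90 mm (which is blue, which green varies). A white pilot lamp 11 mm high stands at x +36, y -62.5 mm. Cannot move.
- estop: The whole emergency stop on the lid. Origin on its upright axis at the lid's top (90 mm above the bench), under a flat yellow disc (76 mm diameter, 3 mm thick) with a black collar (31 mm diameter, up to 14 mm above the lid). z up. It carries the red head, 61 mm across its lobes: a 41 mm domed hub with white clockwise arrows on top and four lobes standing out all round.
- estop_crown (a point): Top centre of the red head's dome, on the stop's axis. 41.3 mm above the lid (131 mm above the bench) when the stop is out, 9 mm lower when it is latched in. The dome stands 8 mm above the tops of the lobes. It turns with the head; z up.
- estop_press (a joint): How far the head is pushed in, m: 0 out, about 0.009 latched, 0.0115 at the end of travel. A spring holds it out. Pushing it straight down past 0.010 takes 9 to 11 N (slowly); then a catch inside keeps it in by itself when let go, and only twisting the head releases it.
- estop_twist (a joint): How far the head is twisted, rad: 0 at rest, growing clockwise seen from above, stopped at 1.1; it does not turn the other way. A spring turns it back to 0 (0.02 N m at 0, 0.035 at 0.5: 1 to 2 N on a lobe). When latched in, the catch lets go between 0.45 and 0.55 and the head springs out by itself; let go, it then turns back to 0.
- lobe_a: One of the head's four red lobes, at right angles; seen from above a, b, c, d run counterclockwise. 13 mm wide, 12 mm high, it stands out from the 41 mm hub to 30.5 mm from the stop's axis. Origin 24 mm from the axis, at mid-height and mid-width; x points straight out, z up. Moves with the head: origin 117 mm above the bench when out, 108 mm latched. The gap beside it is open down to the yellow disc.
- lobe_b: One of the head's four red lobes, at right angles; seen from above a, b, c, d run counterclockwise. 13 mm wide, 12 mm high, it stands out from the 41 mm hub to 30.5 mm from the stop's axis. Origin 24 mm from the axis, at mid-height and mid-width; x points straight out, z up. Moves with the head: origin 117 mm above the bench when out, 108 mm latched. The gap beside it is open down to the yellow disc.
- lobe_c: One of the head's four red lobes, at right angles; seen from above a, b, c, d run counterclockwise. 13 mm wide, 12 mm high, it stands out from the 41 mm hub to 30.5 mm from the stop's axis. Origin 24 mm from the axis, at mid-height and mid-width; x points straight out, z up. Moves with the head: origin 117 mm above the bench when out, 108 mm latched. The gap beside it is open down to the yellow disc.
- lobe_d: One of the head's four red lobes, at right angles; seen from above a, b, c, d run counterclockwise. 13 mm wide, 12 mm high, it stands out from the 41 mm hub to 30.5 mm from the stop's axis. Origin 24 mm from the axis, at mid-height and mid-width; x points straight out, z up. Moves with the head: origin 117 mm above the bench when out, 108 mm latched. The gap beside it is open down to the yellow disc.
- reset_button_top (a point): Top centre of the blue reset button, a flat round cap of 28 mm diameter in a 44 mm steel bezel on the station's lid; 112 mm above the bench when it is out, 10 mm above the bezel. Pressed straight down.
- reset_button (a joint): How far the blue reset button is pressed, m: 0 out, 0.006 fully in. A spring (1.8 N at the start, 6 N fully in) brings it back.
- start_button_top (a point): Top centre of the green start button, the same as the blue one, 55 mm from it along the station. Not to be pressed.
- start_button (a joint): How far the green start button is pressed, m: 0 out, 0.006 fully in.
- wrench: Loose dark steel wrench lying on the bench on the station's -x side, 180 mm long, up to 38 mm wide, 8 mm high. Origin at its middle, on the underside; x along it. Leave alone.
- screwdriver: Loose screwdriver with an orange handle, lying on the bench on the station's +x side, 200 mm long, 26 mm thick. Origin at its middle, on the underside; x along it, towards the blade. Leave alone.
- ferrule: Loose brass pipe ferrule, a ring of 52 mm outside, 34 mm inside diameter, 22 mm high, on the bench beyond the station's +y end. Origin at the centre of its underside. Leave alone.
- spray_can: Loose metal can with a blue label, 54 mm diameter, 150 mm high, standing on the bench beyond the station's -y end. Origin at the centre of its underside. Leave alone.

How it is judged (in metres and radians):
On the way, in this order (a step that is already met when the one before it is completed fails the run):
1. the red head is pushed in and stays latched in by itself, with the fingers off it (value of joint estop_press above 0.007 m and not (contact force between the fingers and estop above 0.5 N)), for 0.2 s.
2. the latched head is twisted clockwise to its release angle (value of joint estop_twist above 0.42 rad).
3. the head has sprung fully out and turned back to rest (value of joint estop_press below 0.002 m and value of joint estop_twist below 0.15 rad), for 0.2 s.
4. the blue reset button is pressed in (value of joint reset_button above 0.004 m), for 0.05 s.
At the end, for the whole second after the job is handed in: The stop's head is fully out (less than 2 mm in) and turned back to rest (less than 0.12 rad), the blue and the green button are out (less than 1.5 mm in), and wrench, screwdriver, ferrule and can lie within 20 mm of where they were (value of joint estop_press below 0.002 m and value of joint estop_twist below 0.12 rad and value of joint each of reset_button, start_button below 0.0015 m and distance of each of wrench, screwdriver, ferrule, spray_can from where it was at the start of the episode below 0.02 m); the robot touches nothing.
It fails at once if the green start button is pressed (2 mm or more) (value of joint start_button above 0.002 m).
It fails at once if the head is turned while squeezed between the fingers (opposite lobes pressed at once, or the head gripped with over 30 N) (value of joint estop_twist between 0.15 and 1 rad and (contact force between the fingers and estop above 30 N or (contact force between the fingers and lobe_a above 2 N and contact force between the fingers and lobe_c above 2 N) or (contact force between the fingers and lobe_b above 2 N and contact force between the fingers and lobe_d above 2 N))).
It fails at once if a loose thing on the bench is pushed away or lifted (20 mm or more) (distance of any of wrench, screwdriver, ferrule, spray_can from where it was at the start of the episode above 0.02 m).
It also fails if it takes over 48 s, if anything falls off the work surface, if the arm or the gripper's body presses on something with over 40 N, if the wrist force passes 120 N, or if a joint passes its speed limit or range.

### The arm

A 6-joint arm with a two-finger parallel gripper is mounted at the origin on the work surface. World frame = base frame: x ahead of the robot, y to its left, z up, the work surface at z = 0. Lengths are in mm, angles in rad, forces in N, time in s.
With the tool pointing down it reaches from about 275 to 750 mm from the base axis. Payload 10.2 kg.
Tool frame: the origin (TCP) lies at the very end of the fingers, on their centre line; the grasp point (between the pads) lies 19 mm behind it; x points along the fingers, z is the direction in which the jaws open and shut, and the axes are right-handed (so a half turn about x gives the same grasp; the last joint's range is limited). The gripper opens to 85 mm and grips with 20 to 120 N. Pads are 22 mm wide; open, the fingers measure 114 mm over their backs; the gripper's body (76 mm by 85 mm) begins 54 mm behind the grasp point. The pads swing forward as they close: fully open they stand 13 mm farther back than shut.
Start: joints at [-1.497, 0.313, 1.498, -0, 1.331, -0.223], TCP at [153.529, -502.056, 231.294] pointing down, gripper open.
Joint ranges: [-2.94, 2.94], [-0.97, 2.17], [0.19, 2.56], [-1.23, 4.37], [0.02, 3.11], [-2.88, 2.88]. Speed limits (rad/s): [2.39, 2.39, 3.01, 3.14, 3.14, 3.14].

### API

Orientations are given as a unit quaternion [w, x, y, z].
In Python, from rig import sense, vision, job gives the robot as it stands. The module is installed in compiled form; this text tells all that it offers.
- The arm moves only by the shell command python3 -m pendant 'ROWS' [FORCE]. ROWS is JSON, a list of rows, each a list of 7 numbers: the turn, a rotation vector about the tool's x, y, z in rad, then the shift along the tool's x, y, z in cm, then the opening, from 0 (shut) to 1 (fully open). A call has exactly 5 rows; each row is the pose to reach, as a shift and turn from the pose commanded when the call began, along the tool's axes at that moment; what a row does not reach only later rows make up. A row lasts 1/8 s, in which the tool goes at most 62.5 mm and 10.7 degrees, less where a joint would pass 70% of its speed; a pose out of reach is approached as far as the arm can. A call with a gripper value outside its range is refused whole. The fingers move at their own pace and stop on an object; FORCE is the grip in N (left out, the last holds). Time passes only in rows, so rows that repeat a pose let the fingers close, or fill a call up. It gives the time, the measured TCP pose, the force and the opening at its end, in the units of the state.
- sense(): the state, without advancing time (a new reading comes with each control period).
- vision.capture(name): name is "side" or "top"; returns the picture (480x640x3 uint8, red, green, blue); there is no depth.
- vision.calibration(name): a dict with "K" (3x3 intrinsics, pixels), "extrinsics" (4x4, takes a point from camera to world coordinates). Camera axes: x right, y up, looking along -z (the intrinsics and any distortion apply to the point x, -y, -z); pixel columns grow to the right and rows downward; lengths in mm; the calibration is good to about 2 mm. A picture is of the moment at which its call begins. calibration takes no time and is no camera call.
- job.finish_job(): hands the job in, once; it reports no verdict.
The state is a dict: "time_s": time; "joints": joint angles; "dq": joint speeds; "tau": joint torques, N m; "eef_pos": TCP position; "ee_rot": TCP orientation; "force": force on the tool from outside, world axes, zero at the start; "wrist_torque": the same for the moment, N m; "grip_width": opening from 0.0 (shut) to 1.0 (fully open).
Only numpy, scipy, OpenCV 4.12 (cv2) and the standard library are available. Lean on these libraries where they do the work, as an engineer would, in place of code of your own. Each camera call takes 0.05 s, during which the arm holds its last target.

## Working session

There is one attempt and no reset: what is moved stays moved. The work goes in short steps, Python scripts to look and compute and a shell command to move; the robot and the scene stay as the last step left them, time stands still between calls to the robot, and variables do not carry over. Pictures are saved under pics/ and viewed, and the job is handed in when it is done.

```bash
mkdir -p pics; python3 - <<'E'
from rig import sense, vision
import cv2
for n in("side","top"):
    im=vision.capture(n); cv2.imwrite(f"pics/{n}0.png",im[:,:,::-1])
    c=vision.calibration(n); print(n,c)
s=sense(); print(s)
E
```

```text
side {'K': array([[563.39643093,   0.        , 326.68663587],
       [  0.        , 563.39643093, 242.50116261],
       [  0.        ,   0.        ,   1.        ]]), 'extrinsics': array([[-9.58438858e-01,  1.76667250e-01, -2.24017049e-01,
         3.53913426e+02],
       [-2.85018467e-01, -5.58168822e-01,  7.79238115e-01,
         8.56919865e+02],
       [ 1.26265222e-02,  8.10701085e-01,  5.85324117e-01,
         7.04131570e+02],
       [ 0.00000000e+00,  0.00000000e+00,  0.00000000e+00,
         1.00000000e+00]])}
top {'K': array([[502.49924933,   0.        , 311.95237685],
       [  0.        , 502.49924933, 244.24490532],
       [  0.        ,   0.        ,   1.        ]]), 'extrinsics': array([[-3.60282994e-03,  9.89772857e-01, -1.42606839e-01,
         4.32139107e+02],
       [-9.99993146e-01, -3.68767072e-03, -3.30637288e-04,
         5.44741035e+01],
       [-8.53142879e-04,  1.42604671e-01,  9.89779359e-01,
         1.08206043e+03],
       [ 0.00000000e+00,  0.00000000e+00,  0.00000000e+00,
         1.00000000e+00]])}
{'time_s': 0.1, 'joints': array([-1.49742072e+00,  3.13412753e-01,  1.49833432e+00, -2.51371364e-05,
        1.33096610e+00, -2.23372600e-01]), 'dq': array([-0.00013075, -0.0023023 , -0.00263023,  0.00154593,  0.00108278,
       -0.00081608]), 'tau': array([ 3.15260797e-03, -4.12898827e+01, -2.60143089e+01, -2.21617233e-04,
        2.97292398e-03,  1.20682952e-06]), 'eef_pos': array([ 153.49641444, -501.83781508,  230.79280521]), 'ee_rot': array([ 0.56815779,  0.42088416,  0.56868758, -0.42029475]), 'force': array([ 0.7468732 , -0.00828867,  0.72703165]), 'wrist_torque': array([0.0358922 , 0.0311396 , 0.03200141]), 'grip_width': 0.999425464248496}
```

View pics/side0.png

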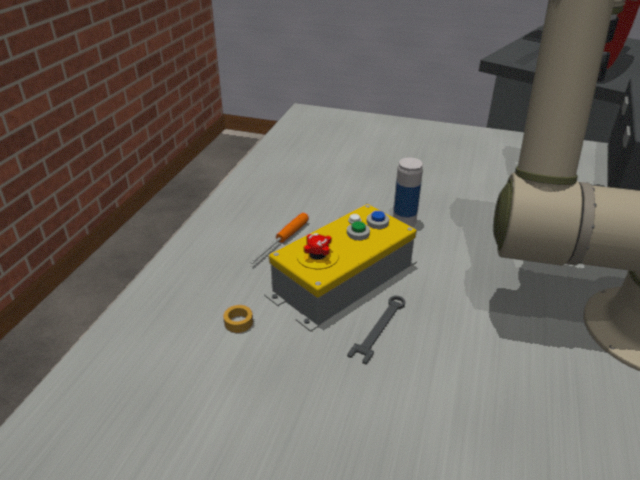

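View pics/top0.png

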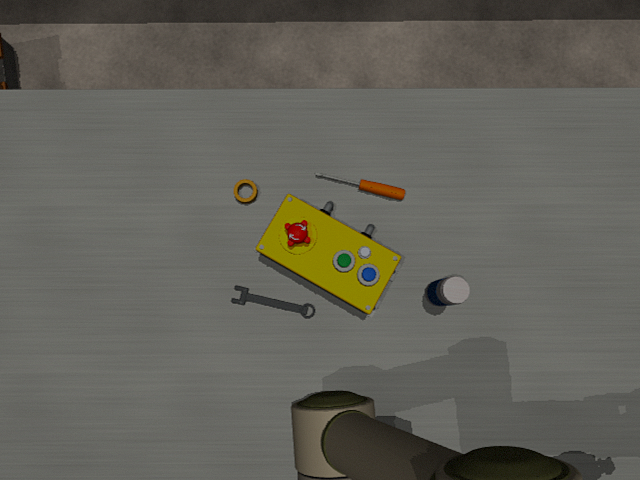

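The top view shows the red head near (297,234), green at (344,260), blue at (369,273) and the can at (455,290). In the side view, red is at (318,245) and blue at (378,216). Next I'll measure the positions.

```bash
cat > h.py <<'E'
from rig import sense, vision
import cv2, numpy as np
from scipy.spatial.transform import Rotation as R
def ray(n,px):
    c=vision.calibration(n);K,E=c["K"],c["extrinsics"]
    d=np.linalg.inv(K)@[px[0],px[1],1]; d=E[:3,:3]@(d*[1,-1,-1]); return E[:3,3],d
def onz(n,px,z):
    o,d=ray(n,px); return o+d*(z-o[2])/d[2]
def tri(p1,p2):
    o1,d1=ray("top",p1);o2,d2=ray("side",p2)
    t=np.linalg.lstsq(np.c_[d1,-d2],o2-o1,rcond=None)[0]
    a,b=o1+d1*t[0],o2+d2*t[1]; return (a+b)/2,np.linalg.norm(a-b)
def blobs(im,lo,hi,amin=20):
    h=cv2.cvtColor(im,cv2.COLOR_RGB2HSV);m=cv2.inRange(h,lo,hi)
    n,l,s,c=cv2.connectedComponentsWithStats(m)
    return m,[(c[i].round(1),s[i]) for i in range(1,n) if s[i][4]>amin]
def rd(n): return cv2.imread(n)[:,:,::-1].copy()
C=dict(red=((0,180,80),(4,255,255)),green=((50,120,40),(80,255,255)),blue=((105,150,60),(125,255,255)),yel=((24,150,80),(32,255,255)))
E
python3 - <<'E'
from h import *
for n in("top","side"):
    im=rd(f"pics/{n}0.png")
    for k,(a,b) in C.items():
        print(n,k,[(list(c),s.tolist()) for c,s in blobs(im,a,b)[1]])
    x,y=(200,160) if n=="top" else (220,180)
    cv2.imwrite(f"pics/z{n}.png",cv2.resize(im[y:y+170,x:x+220],None,fx=3.5,fy=3.5,interpolation=cv2.INTER_CUBIC)[:,:,::-1])
im=rd("pics/top0.png")
m,_=blobs(im,*C['yel']); cs=cv2.findContours(m,0,2)[0]; c=max(cs,key=cv2.contourArea)
r=cv2.minAreaRect(c);print(r); P=np.array([onz("top",p,90) for p in cv2.boxPoints(r)]);print(P.round(1),P.mean(0).round(1), np.linalg.norm(np.diff(P,axis=0),axis=1))
im=cv2.cvtColor(im,cv2.COLOR_RGB2BGR)
E
```

```text
top red [([np.float64(303.2), np.float64(222.9)], [298, 220, 9, 6, 25]), ([np.float64(296.5), np.float64(233.5)], [285, 223, 25, 23, 295])]
top green [([np.float64(343.8), np.float64(259.9)], [337, 254, 14, 13, 142])]
top blue [([np.float64(368.4), np.float64(273.8)], [362, 268, 14, 13, 145])]
top yel [([np.float64(327.0), np.float64(252.7)], [256, 194, 145, 120, 7012])]
side red [([np.float64(317.1), np.float64(244.8)], [305, 235, 26, 20, 296])]
side green [([np.float64(358.2), np.float64(226.3)], [352, 222, 13, 10, 110])]
side blue [([np.float64(406.9), np.float64(201.2)], [398, 187, 19, 29, 181]), ([np.float64(377.8), np.float64(215.8)], [372, 212, 12, 9, 93])]
side yel [([np.float64(341.3), np.float64(252.4)], [269, 206, 147, 91, 5190])]
((328.1805419921875, 252.94985961914062), (132.21200561523438, 66.3520278930664), 29.47589111328125)
[[ 565.3  169.7   90. ]
 [ 683.1  105.    90. ]
 [ 549.6 -124.2   90. ]
 [ 436.2  -57.    90. ]] [558.5  23.4  90. ] [134.35185807 265.25100833 131.82938973]
```

```bash
ls pics
```

```text
side0.png
top0.png
zside.png
ztop.png
```

View pics/ztop.png

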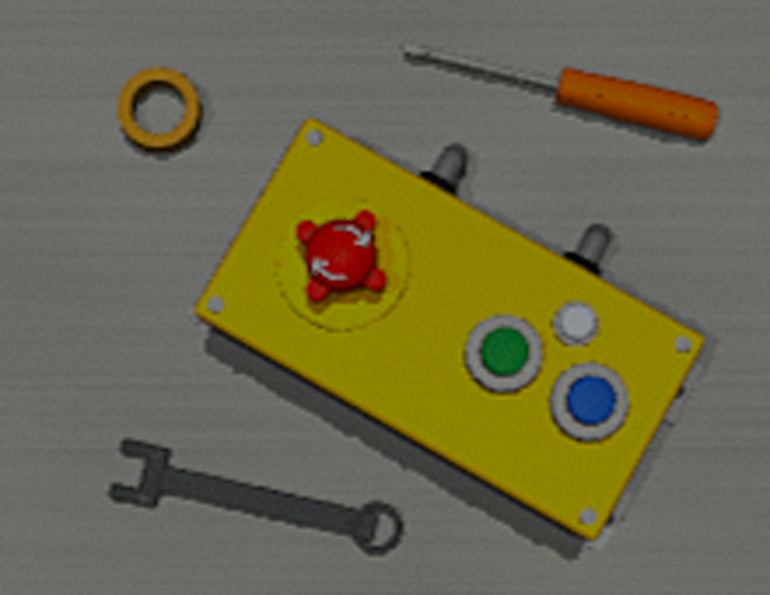

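View pics/zside.png

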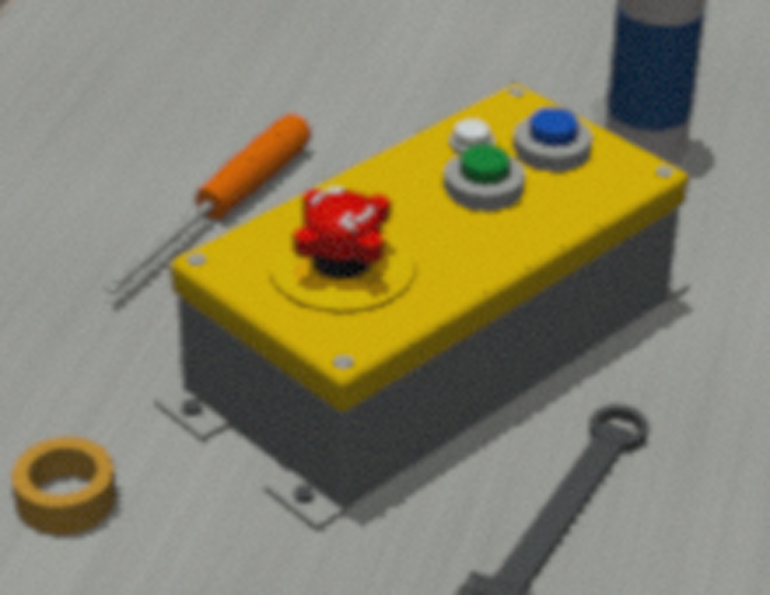

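The zoomed views show the lobes clearly. In the top crop, the tips are at (365,220), (307,231), (317,291) and (375,280).

```bash
python3 - <<'E'
from h import *
g=onz("top",(343.8,259.9),112);b=onz("top",(368.4,273.8),112)
print("g",g,"b",b,np.linalg.norm(g-b))
g2=onz("side",(358.2,226.3),110.5);b2=onz("side",(377.8,215.8),110.5);print("side g",g2,"b",b2)
print("tri",tri((343.8,259.9),(358.2,225.8)),tri((368.4,273.8),(377.8,215.3)))
L=[onz("top",np.array(p)/3.5+(200,160),119) for p in((365,220),(307,231),(317,291),(375,280))]
L=np.array(L);c=L.mean(0);print(L.round(1),c.round(1))
v=L-c;print(np.hypot(*v[:,:2].T),np.degrees(np.arctan2(v[:,1],v[:,0])))
y=g-b;y=y/np.linalg.norm(y);print("y dir",y,np.degrees(np.arctan2(y[1],y[0])))
print("estop from buttons",g+y*105,b+y*160)
# station rect
P=np.array([[565.3,169.7],[683.1,105],[549.6,-124.2],[436.2,-57]]);s=P.mean(0)
yy=(P[0]+P[1]-P[2]-P[3]);yy/=np.linalg.norm(yy);print(s,yy,np.degrees(np.arctan2(yy[1],yy[0])),"estop",s+70*yy,"g",s-35*yy,"b",s-90*yy)
# dark circle ring in disc: side red
print("red top cent",onz("top",(297.0,232.7),122), onz("side",(317.5,244.3),120))
q=sense();print(R.from_quat(q['ee_rot'],scalar_first=True).as_matrix().round(4))
E
```

```text
g [540.96512138  -6.92565485 112.        ] b [513.75379682 -54.15325542 112.        ] 54.50598535765943
side g [539.50744086  -1.03154601 110.5       ] b [512.10822012 -47.57446336 110.5       ]
tri (array([541.20180137,  -7.26133297, 107.32113091]), np.float64(0.5788153076784192)) (array([513.81517842, -54.76648678, 106.9188617 ]), np.float64(0.7357746706376297))
[[613.1  69.6 119. ]
 [607.  101.8 119. ]
 [573.2  96.2 119. ]
 [579.2  64.1 119. ]] [593.1  82.9 119. ]
[23.99371243 23.43924386 23.92618229 23.3947665 ] [ -33.80541162   53.81215096  146.30817027 -126.35803722]
y dir [0.49923553 0.86646632 0.        ] 60.05056396321931
estop from buttons [593.38485217  84.05330878 112.        ] [593.63148184  84.48135583 112.        ]
[558.55   23.375] [0.49912449 0.86653029] 60.05790648216264 estop [593.4887142   84.03212036] g [541.0806429   -6.95356018] b [513.62879602 -54.61272617]
red top cent [593.16240712  83.67240502 122.        ] [591.37378852  89.35025092 120.        ]
[[-1.000e-04  9.563e-01  2.924e-01]
 [ 1.100e-03  2.924e-01 -9.563e-01]
 [-1.000e+00  2.000e-04 -1.100e-03]]
```

```bash
python3 -m pendant '[[0,0,0,0,4.9,-3.6,0],[0,0,0,0,9.8,-7.2,0],[0,0,0,0,14.7,-10.8,0],[0,0,0,0,19.6,-14.4,0],[0,0,0,0,24.5,-18,0]]' 60; python3 -m pendant '[[0,0,0,0,4.9,-3.6,0],[0,0,0,0,9.8,-7.2,0],[0,0,0,0,14.7,-10.8,0],[0,0,0,0,19.6,-14.4,0],[0,0,0,0,24.5,-18,0]]' 60
```

```text
time_s: 0.72
eef_pos: [335.9, -256.5, 231.2]
ee_rot: [0.568, 0.421, 0.568, -0.421]
force: [1.5, -0.3, -0.3]
grip_width: -0.005
time_s: 1.35
eef_pos: [517.7, -12.6, 231.1]
ee_rot: [0.568, 0.42, 0.569, -0.421]
force: [1.0, -1.4, 0.7]
grip_width: -0.001
```

```bash
python3 -m pendant '[[-0.166,0,0,1,4,-3,0],[-0.332,0,0,2,8,-6,0],[-0.498,0,0,3,10.2,-7.2,0],[-0.663,0,0,4,10.2,-7.2,0],[-0.663,0,0,5,10.2,-7.2,0]]' 60; python3 - <<'E'
from h import *
for n in("side","top"):
    im=vision.capture(n); cv2.imwrite(f"pics/{n}1.png",im[:,:,::-1])
    cv2.imwrite(f"pics/z{n}1.png",cv2.resize(im[130:300,220:440],None,fx=3.5,fy=3.5,interpolation=cv2.INTER_CUBIC)[:,:,::-1])
s=sense();print(s['eef_pos'],s['force'],s['joints']);print(R.from_quat(s['ee_rot'],scalar_first=True).as_matrix().round(4))
E
```

```text
time_s: 1.98
eef_pos: [593.1, 84.4, 180.4]
ee_rot: [0.674, 0.213, 0.675, -0.213]
force: [0.0, 0.1, 0.4]
grip_width: -0.001
[592.67331194  83.99571076 179.98771253] [ 0.05731398 -0.05496797  0.86559008] [-5.47441215e-02  5.16423624e-01  1.33529916e+00 -3.85297905e-06
  1.29234796e+00  5.59944236e-01]
[[-2.500e-03  5.767e-01  8.170e-01]
 [ 1.000e-04  8.170e-01 -5.767e-01]
 [-1.000e+00 -1.300e-03 -2.100e-03]]
```

View pics/zside1.png

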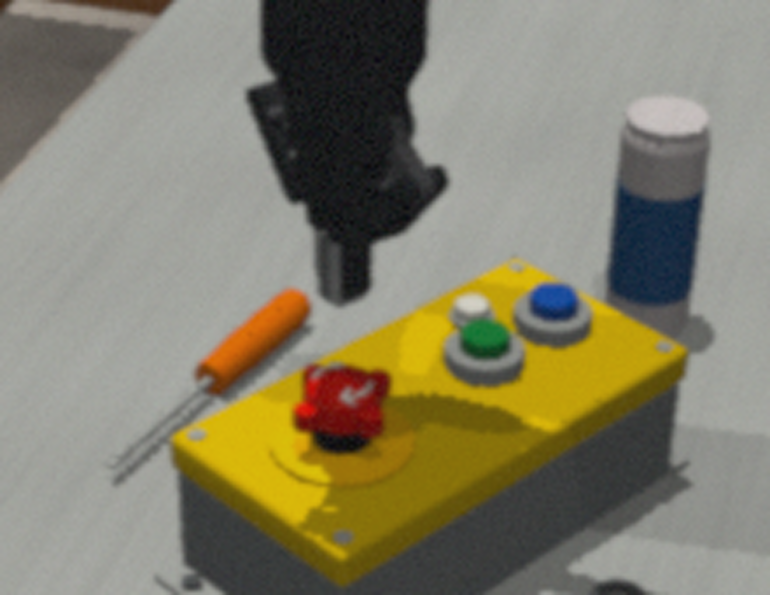

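View pics/ztop1.png

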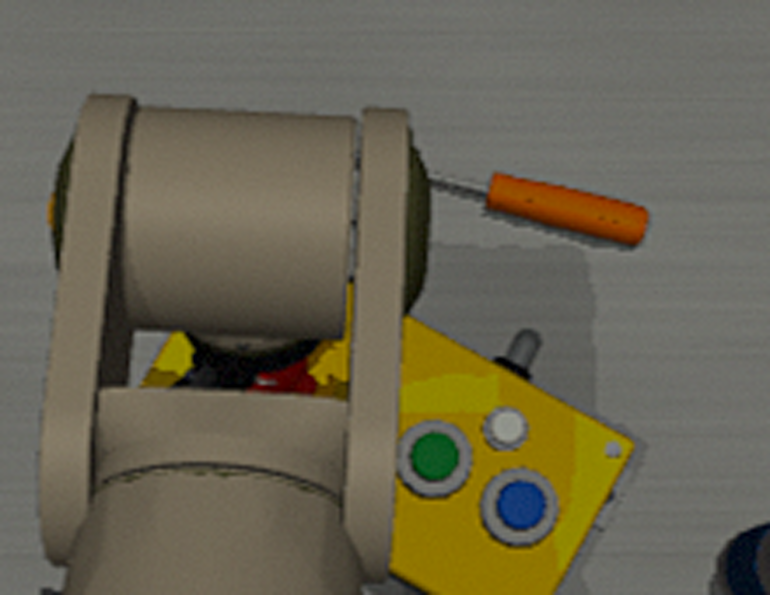

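```bash
python3 - <<'E'
from h import *
def proj(n,p):
    c=vision.calibration(n);E=c["extrinsics"];q=E[:3,:3].T@(np.array(p)-E[:3,3]);q*=[1,-1,-1];u=c["K"]@q;return u[:2]/u[2]
z=lambda p:(proj("side",p)-(220,130))*3.5
p=np.array([592.7,84,180]);print("tcp",z(p))
y=np.array([.577,.817,0]);w=np.array([.817,-.577,0])
for h in(5,7.5,14.5):
    print(h,[z(p+a*11*y+b*h*w).round() for a,b in((1,1),(1,-1),(-1,-1),(-1,1))])
for e in((593.4,84),(592.5,87)):
  E0=np.array([*e,0]);print(e,"crown",z(E0+[0,0,131]))
  for a in(55,145,235,-35):
    t=np.radians(a);print(a,z(E0+[30.5*np.cos(t),30.5*np.sin(t),117]).round())
  print("collar",z(E0+[0,0,93]),"disc edges",[z(E0+[38*np.cos(t),38*np.sin(t),93]).round() for t in np.radians([-167,-77,13,103])])
E
```

```text
tcp [342.29803452 294.00610397]
5 [array([318., 297.]), array([331., 306.]), array([366., 291.]), array([354., 282.])]
7.5 [array([315., 295.]), array([334., 308.]), array([370., 293.]), array([351., 280.])]
14.5 [array([306., 289.]), array([342., 315.]), array([378., 300.]), array([342., 274.])]
(593.4, 84) crown [340.63780803 375.67259221]
55 [292. 420.]
145 [378. 427.]
235 [387. 377.]
-35 [304. 371.]
collar [340.4233861  435.99868226] disc edges [array([414., 440.]), array([346., 393.]), array([267., 432.]), array([335., 482.])]
(592.5, 87) crown [340.56870362 379.28233747]
55 [292. 424.]
145 [378. 431.]
235 [388. 381.]
-35 [304. 374.]
collar [340.35526334 439.68052537] disc edges [array([414., 443.]), array([346., 396.]), array([267., 436.]), array([335., 486.])]
```

```bash
python3 - <<'E'
from h import *
im=rd("pics/side1.png")[180:280,275:365].astype(float)
im=np.clip(im*1.6,0,255).astype(np.uint8)
cv2.imwrite("pics/zz1.png",cv2.resize(im,None,fx=6,fy=6,interpolation=cv2.INTER_CUBIC)[:,:,::-1])
E
```

```text
(no output)
```

View pics/zz1.png

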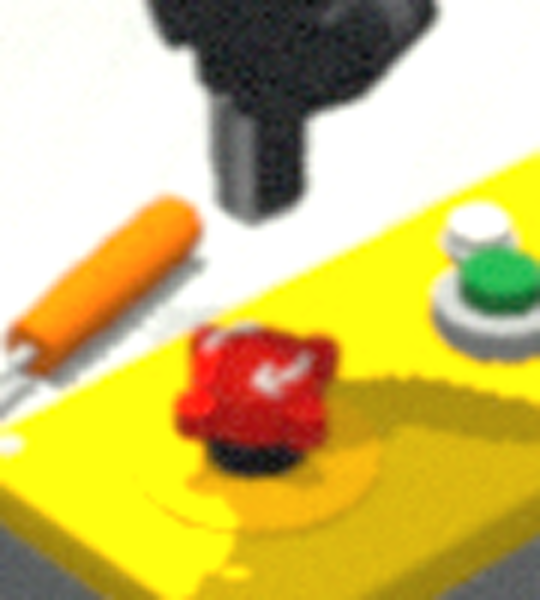

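The side view puts the shut fingertips' lower corner at px (317,217), straight above the head at about (318,243). The finger measures about 22 x 16 mm and sits within about 2 mm of where the calibration predicts. I'm moving down towards the dome.

```bash
python3 -m pendant '[[0,0,0,1.5,0.16,-0.1,0],[0,0,0,3,0.16,-0.1,0],[0,0,0,4,0.16,-0.1,0],[0,0,0,4.6,0.16,-0.1,0],[0,0,0,4.6,0.16,-0.1,0]]' 60;  python3 -m pendant '[[0,0,0,0.2,0,0,0],[0,0,0,0.4,0,0,0],[0,0,0,0.6,0,0,0],[0,0,0,0.8,0,0,0],[0,0,0,0.8,0,0,0]]'
```

```text
time_s: 2.7
eef_pos: [593.3, 86.1, 135.0]
ee_rot: [0.674, 0.213, 0.675, -0.213]
force: [0.5, -0.2, 0.2]
grip_width: 0.001
time_s: 3.32
eef_pos: [593.8, 86.1, 128.6]
ee_rot: [0.675, 0.213, 0.674, -0.213]
force: [-2.7, -0.2, 8.1]
grip_width: -0.003
```

```bash
python3 -m pendant '[[0,0,0,0.2,0,0,0],[0,0,0,0.4,0,0,0],[0,0,0,0.6,0,0,0],[0,0,0,0.75,0,0,0],[0,0,0,0.75,0,0,0]]'
```

```text
time_s: 3.95
eef_pos: [593.8, 86.1, 121.1]
ee_rot: [0.675, 0.213, 0.674, -0.213]
force: [-3.1, 0.6, 8.9]
grip_width: -0.0
```

```bash
python3 -m pendant '[[0,0,0,0.05,0,0,0],[0,0,0,0.1,0,0,0],[0,0,0,0.15,0,0,0],[0,0,0,0.2,0,0,0],[0,0,0,0.2,0,0,0]]'
```

```text
time_s: 4.58
eef_pos: [593.9, 86.0, 119.7]
ee_rot: [0.675, 0.213, 0.674, -0.212]
force: [-4.1, -0.1, 11.5]
grip_width: 0.002
```

```bash
python3 -m pendant '[[0,0,0,-0.5,0,0,0],[0,0,0,-1.2,0,0,0],[0,0,0,-2.2,0,0,0],[0,0,0,-3.4,0,0,0],[0,0,0,-4.2,0,0,0]]'; python3 - <<'E'
from h import *
im0=vision.capture("side"); cv2.imwrite("pics/side2.png",im0[:,:,::-1])
im=np.clip(im0[180:280,275:365].astype(float)*1.6,0,255).astype(np.uint8)
cv2.imwrite("pics/zz2.png",cv2.resize(im,None,fx=6,fy=6,interpolation=cv2.INTER_CUBIC)[:,:,::-1])
print(blobs(im0,*C['red'])[1],sense()['eef_pos'],sense()['force'])
E
```

```text
time_s: 5.2
eef_pos: [593.6, 86.1, 160.8]
ee_rot: [0.675, 0.213, 0.674, -0.213]
force: [0.3, -0.2, 0.6]
grip_width: -0.001
[(array([317.2, 248.9]), array([305, 240,  25,  18, 287], dtype=int32))] [593.95037542  86.0749993  161.72440143] [ 0.75017854 -0.22580075  0.84179741]
```

View pics/zz2.png

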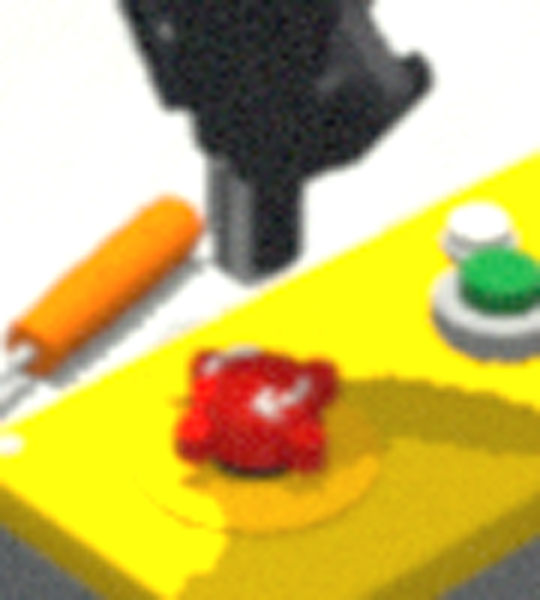

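The side view shows the head about 4 px lower, with its centroid at row 248.9 against 244.8 before. That is roughly 9 mm, so it's latched with the fingers off. Next I'll go beside the lobe that points to the -x,-y side.

```bash
python3 -m pendant '[[0,0,0,0,-1.8,1.1,0],[0,0,0,0,-3.6,2.2,0],[0,0,0,1.2,-3.6,2.2,0],[0,0,0,2.4,-3.6,2.2,0],[0,0,0,3.3,-3.6,2.2,0]]'; python3 - <<'E'
from h import *
for n,(y,x) in dict(side=(180,275),top=(190,250)).items():
    im0=vision.capture(n)
    im=np.clip(im0[y:y+100,x:x+90].astype(float)*1.6,0,255).astype(np.uint8)
    cv2.imwrite(f"pics/z{n}3.png",cv2.resize(im,None,fx=6,fy=6,interpolation=cv2.INTER_CUBIC)[:,:,::-1])
print(sense()['eef_pos'],sense()['force'])
E
```

```text
time_s: 5.88
eef_pos: [590.4, 44.3, 125.4]
ee_rot: [0.674, 0.212, 0.675, -0.213]
force: [0.9, 0.4, 0.4]
grip_width: 0.001
[590.16321975  44.39375574 125.31861573] [-0.05278341  0.29378577 -0.35249855]
```

View pics/zside3.png

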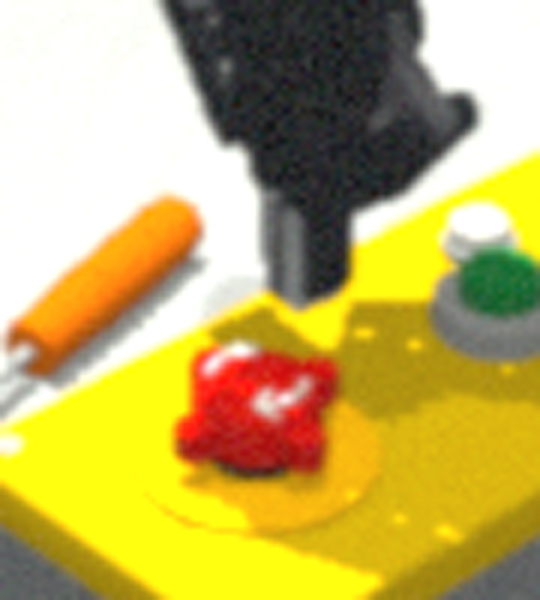

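View pics/ztop3.png

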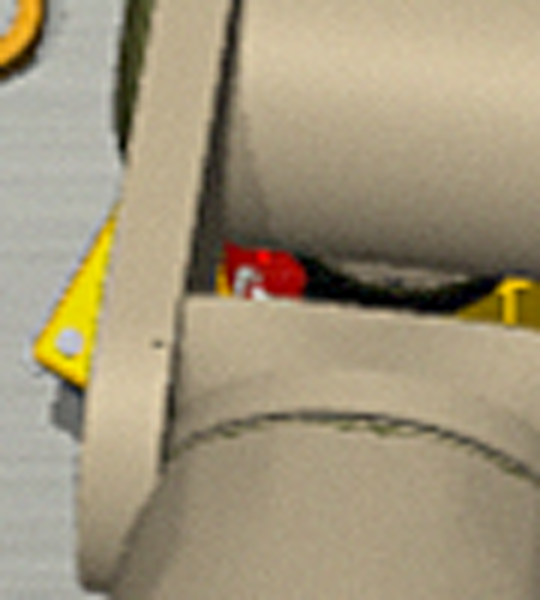

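```bash
python3 -m pendant '[[0,0,0,0.7,0,0,0],[0,0,0,1.4,0,0,0],[0,0,0,2.0,0,0,0],[0,0,0,2.5,0,0,0],[0,0,0,2.5,0,0,0]]'; python3 -m pendant '[[0,0,0,0,0,-0.2,0],[0,0,0,0,0,-0.4,0],[0,0,0,0,0,-0.6,0],[0,0,0,0,0,-0.8,0],[0,0,0,0,0,-0.8,0]]'
```

```text
time_s: 6.6
eef_pos: [590.6, 44.0, 101.4]
ee_rot: [0.674, 0.213, 0.675, -0.213]
force: [0.8, -0.0, -0.5]
grip_width: 0.0
time_s: 7.22
eef_pos: [584.0, 48.6, 101.9]
ee_rot: [0.674, 0.213, 0.674, -0.213]
force: [-1.3, -1.2, -0.5]
grip_width: 0.002
```

```bash
python3 -m pendant '[[0,0,0,0,0,-0.2,0],[0,0,0,0,0,-0.4,0],[0,0,0,0,0,-0.6,0],[0,0,0,0,0,-0.8,0],[0,0,0,0,0,-0.8,0]]'; python3 - <<'E'
from h import *
im0=vision.capture("side")
im=np.clip(im0[180:280,275:365].astype(float)*1.6,0,255).astype(np.uint8)
cv2.imwrite("pics/zside4.png",cv2.resize(im,None,fx=6,fy=6,interpolation=cv2.INTER_CUBIC)[:,:,::-1])
print(blobs(im0,*C['red'])[1],sense()['eef_pos'],sense()['force'])
E
```

```text
time_s: 7.85
eef_pos: [577.5, 53.3, 101.8]
ee_rot: [0.674, 0.213, 0.674, -0.213]
force: [1.2, -2.3, -0.2]
grip_width: 0.001
[(array([317.9, 244.4]), array([303, 235,  32,  21, 320], dtype=int32))] [577.58937229  53.18090633 101.74717919] [-0.24576535 -1.21104724 -0.623593  ]
```

View pics/zside4.png

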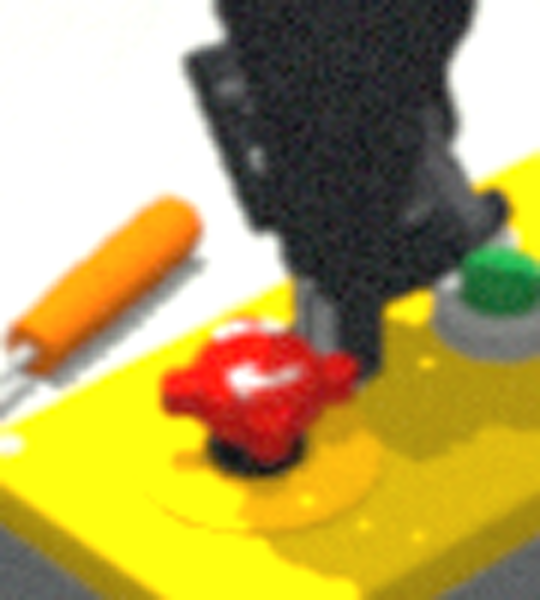

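The head is twisted about half a radian and has already sprung out (centroid row 244.4). I'll back off so it can turn home, then lift.

```bash
python3 -m pendant '[[0,0,0,0,0,0.5,0],[0,0,0,0,0,1.0,0],[0,0,0,0,0,1.5,0],[0,0,0,0,-0.3,1.9,0],[0,0,0,0,-0.6,2.0,0]]'; python3 -m pendant '[[0,0,0,-1.2,0,0,0],[0,0,0,-2.4,0,0,0],[0,0,0,-3.6,0,0,0],[0,0,0,-4.8,0,0,0],[0,0,0,-5.4,0,0,0]]'; python3 - <<'E'
from h import *
im0=vision.capture("side")
im=np.clip(im0[180:280,275:365].astype(float)*1.6,0,255).astype(np.uint8)
cv2.imwrite("pics/zside5.png",cv2.resize(im,None,fx=6,fy=6,interpolation=cv2.INTER_CUBIC)[:,:,::-1])
print(blobs(im0,*C['red'])[1],sense()['eef_pos'],sense()['force'])
E
```

```text
time_s: 8.52
eef_pos: [590.7, 36.6, 101.7]
ee_rot: [0.674, 0.213, 0.674, -0.213]
force: [-0.4, 0.9, 0.2]
grip_width: -0.003
time_s: 9.15
eef_pos: [590.8, 36.8, 156.9]
ee_rot: [0.675, 0.213, 0.674, -0.213]
force: [-0.3, 0.9, 0.4]
grip_width: -0.001
[(array([317., 245.]), array([305, 235,  26,  20, 292], dtype=int32))] [590.9775056   36.77904184 157.22140647] [ 0.75120279 -0.15159104  0.77614359]
```

View pics/zside5.png

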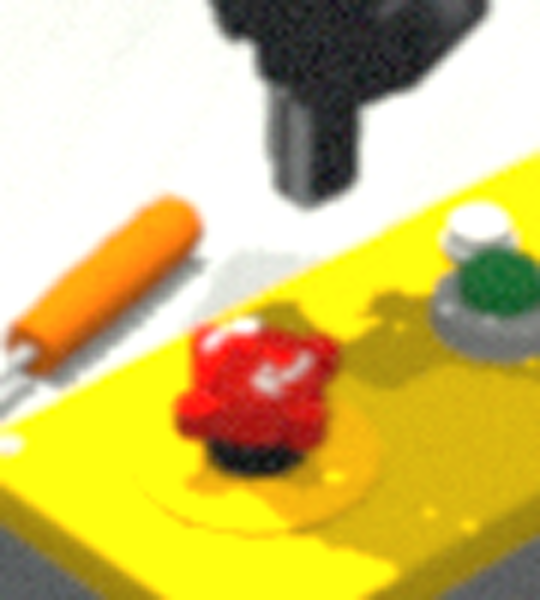

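The head is out and back at its rest angle: centroid (317.0,245.0), box 26x20, the same as at the start. Next is the blue button.

```bash
python3 -m pendant '[[0,0,0,0,-4,-0.4,0],[0,0,0,0,-8,-0.8,0],[0,0,0,0,-11.8,-1.1,0],[0,0,0,1.5,-11.8,-1.1,0],[0,0,0,2.5,-11.8,-1.1,0]]'; python3 - <<'E'
from h import *
im0=vision.capture("side")
im=np.clip(im0[160:260,320:420].astype(float)*1.6,0,255).astype(np.uint8)
cv2.imwrite("pics/zside6.png",cv2.resize(im,None,fx=6,fy=6,interpolation=cv2.INTER_CUBIC)[:,:,::-1])
print(sense()['eef_pos'],sense()['force'])
E
```

```text
time_s: 9.82
eef_pos: [513.9, -53.2, 129.7]
ee_rot: [0.674, 0.213, 0.675, -0.213]
force: [-0.3, -0.1, 0.2]
grip_width: -0.001
[513.43949533 -52.81494624 128.53331309] [-0.36422116  0.38743246 -2.01570751]
```

View pics/zside6.png

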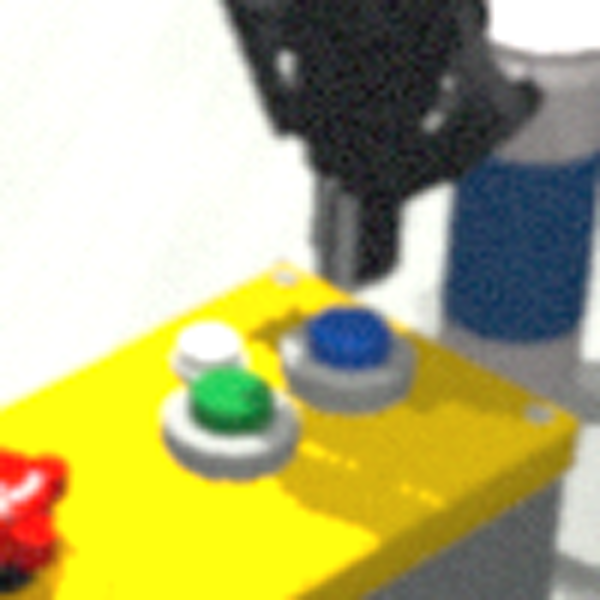

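Above the blue cap: the tip is at crop (357,275) and the cap at (350,330), so it's well centred and clear of green.

```bash
python3 -m pendant '[[0,0,0,0.8,0,0,0],[0,0,0,1.4,0,0,0],[0,0,0,1.8,0,0,0],[0,0,0,2.1,0,0,0],[0,0,0,2.3,0,0,0]]'; python3 -m pendant '[[0,0,0,0.05,0,0,0],[0,0,0,0.1,0,0,0],[0,0,0,0.1,0,0,0],[0,0,0,0.1,0,0,0],[0,0,0,0.1,0,0,0]]'
```

```text
time_s: 10.5
eef_pos: [514.0, -53.4, 108.0]
ee_rot: [0.674, 0.213, 0.674, -0.213]
force: [-1.5, 2.9, 5.0]
grip_width: -0.001
time_s: 11.12
eef_pos: [514.0, -53.4, 107.0]
ee_rot: [0.674, 0.213, 0.674, -0.213]
force: [-1.4, 3.5, 4.6]
grip_width: -0.002
```

```bash
python3 -m pendant '[[0,0,0,0.05,0,0,0],[0,0,0,0.1,0,0,0],[0,0,0,0.15,0,0,0],[0,0,0,0.15,0,0,0],[0,0,0,0.15,0,0,0]]'; python3 -m pendant '[[0,0,0,-0.8,0,0,0],[0,0,0,-2.4,0,0,0],[0,0,0,-5,0,0,0],[0,0,0,-8,0,0,0],[0,0,0,-11,0,0,0]]';  python3 -m pendant '[[0,0,0,0,-4,-4,0],[0,0,0,0,-8,-8,0],[0,0,0,0,-12,-12,0],[0,0,0,0,-12,-12,0],[0,0,0,0,-12,-12,0]]'; python3 - <<'E'
from h import *
for n in("side","top"):
    im0=vision.capture(n); cv2.imwrite(f"pics/{n}7.png",im0[:,:,::-1])
    for k in("red","green","blue"): print(n,k,[(c.tolist(),s.tolist()) for c,s in blobs(im0,*C[k])[1]])
print(sense()['eef_pos'],sense()['force'])
E
```

```text
time_s: 11.75
eef_pos: [514.0, -53.5, 106.0]
ee_rot: [0.675, 0.213, 0.674, -0.213]
force: [-3.4, 2.9, 10.1]
grip_width: -0.0
time_s: 12.38
eef_pos: [513.8, -53.8, 216.9]
ee_rot: [0.675, 0.213, 0.674, -0.213]
force: [-0.1, 0.5, -0.6]
grip_width: 0.001
time_s: 13.0
eef_pos: [347.3, -83.4, 216.0]
ee_rot: [0.675, 0.213, 0.674, -0.213]
force: [0.2, 0.5, 0.5]
grip_width: -0.004
side red [([316.9, 244.7], [305, 235, 25, 20, 295])]
side green [([358.2, 226.3], [352, 222, 13, 10, 110])]
side blue [([407.8, 200.1], [398, 187, 19, 29, 207]), ([377.9, 215.8], [372, 212, 12, 9, 92])]
top red [([303.4, 222.9], [299, 220, 8, 6, 24]), ([296.4, 233.6], [285, 223, 25, 23, 295])]
top green [([343.8, 259.9], [337, 254, 14, 13, 142])]
top blue [([368.5, 273.8], [362, 268, 14, 13, 144])]
[347.55684247 -83.171333   215.55166316] [-0.64002599 -0.39739283 -1.10298309]
```

View pics/top7.png

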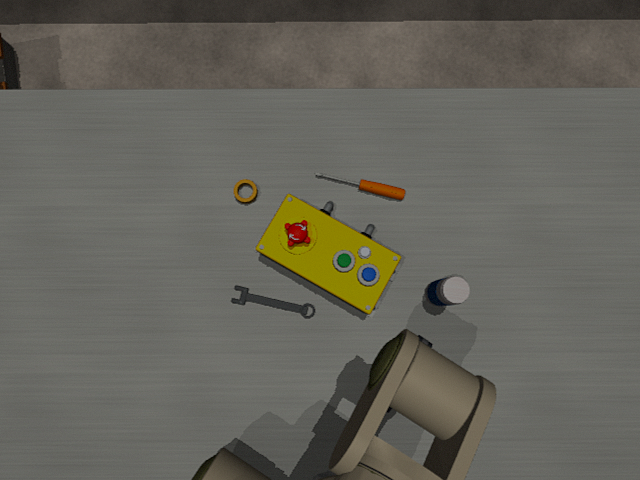

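View pics/side7.png

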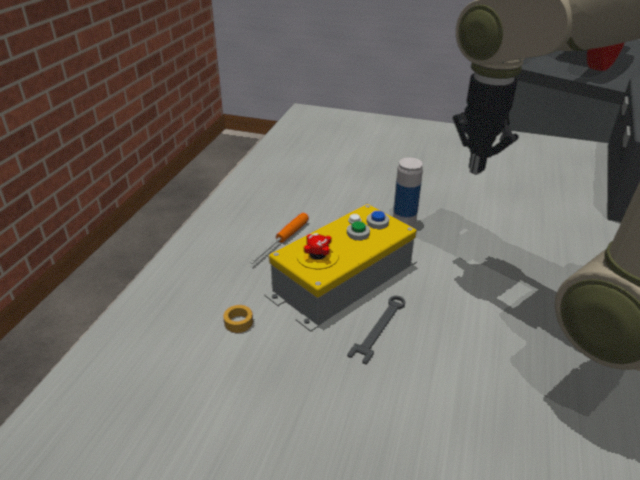

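The head, both buttons and the loose things are at their starting pixels in both views, and the hand is clear. I'm handing the job in.

```bash
python3 -c "
from rig import job; print(job.finish_job())"
```

```text
the job is handed in; nothing more can be done
None
```

I proved the emergency stop and pressed the blue reset in about 13 s, then handed the job in; the hand-in gives no verdict.

- **Latch:** I pushed the head straight down with shut fingertips at 11.5 N. After I lifted off, it stayed about 9 mm lower in the side view.
- **Twist and release:** I pushed one lobe clockwise from one side only, with about 2 N. The side view showed the head turned and sprung out. After I backed off, it was at its starting height and angle.
- **Reset:** I pressed the blue button to its end stop, about 6 mm in at 10 N, and let it come back.

**Last checks:** the hand is clear. The red, green and blue blobs are within about 0.3 px of where they started in both views. The wrench, screwdriver, ferrule and can look unmoved by eye; I did not measure them.

**Disagreement:** the two cameras differed by 2 to 6 mm in y on the stop and button positions. I aimed between them, and contact was off-centre by a few mm at most (side force up to 4 N).

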